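# Shut and bolt the bench tool chest

## Task

Lock up the wooden tool chest: with the fingertips only, push its drawer fully home and push its lid all the way down, then press the bolt on the front of the lid down as far as it goes, into the staple on the drawer, so that lid and drawer are locked together. Do it all by pushing: do not grip or pinch any part of the chest, and leave the paint bottle, the roll of tape and the figure beside it where they are.

Things in the scene. Friction and masses are not known exactly. Their poses are not given: they have to be found in the camera images.
- chest: Low wooden tool chest, fixed, 120 mm deep (x), 220 wide (y), 76 high without its lid; lid shut: 130 deep, 110 high. An open till above one drawer. Origin: centre of the carcass's underside; x to its back (away from the robot at yaw 0), y to its left, z up. Carcass front at x = -60 mm, back at +60.
- drawer (a joint): How far the drawer is pulled out of the chest towards its front (-x of the chest), in m: 0 is fully home, about 0.03 to 0.06 at the start, 0.075 at most. It runs stiffly (about 1.5 N) and stays where it is left.
- drawer_rim (a point): Middle of the upper edge of the drawer's front panel, half-way through its 10 mm thickness (axes as the chest's; moves with the drawer). The panel covers the chest's whole front: 220 mm wide, from here (73 mm above the table) down to 6 mm. At its middle, 3 to 10 mm below this edge, a brass staple 18 mm wide stands out 16 mm from its face, with a 12 mm square opening.
- knob_left (a point): Centre of the drawer's left knob (brass, 15 mm across, standing out 16 mm from the drawer's front; 66 mm to the left of the middle, 34 mm above the table).
- knob_right (a point): Centre of the drawer's right knob, the same, 66 mm to the right of the middle.
- lid (a joint): Opening angle of the lid in rad: 0 is shut, about 1.2 to 1.5 (nearly upright) at the start, 1.6 at most. It opens upward about a hinge along the back edge of the chest. The hinge is stiff: the lid stays at any angle and does not fall shut, and near its edge takes about 1 to 3 N to push.
- lid_hinge (a point): Middle of the lid's hinge line, at the top of the back of the chest (x = +60 mm, 76 mm above the table); the hinge line runs along y of the chest.
- lid_edge (a point): Point on the lid's outer (top) face, mid-width, 4 mm from its front edge; 126 mm forward of and 34 mm out from the hinge line. Axes of the lid: x from front edge to hinge, z out of the outer face (the chest's axes when shut; point then 110 mm above the table). Lid: hollow, 130 mm long, 220 wide, 34 deep, walls 8. When open, the outer face looks to the chest's back.
- bolt (a joint): How far the bolt is pressed down out of the lid, m: 0 drawn back (start), 0.014 fully down. Slides along the lid's front (straight down when the lid is shut), rubs with about 1.5 N, stays where left. Its 6 mm rod must enter the staple on the drawer, so press it only when the lid is shut and the drawer home.
- bolt_knob (a point): Centre of the bolt's knob (moves with bolt and lid): a steel button 12 mm across, about 12 mm long, standing out from the middle of the lid's front face, its centre 19 mm and its tip 28 mm in front of that face. Lid shut and bolt drawn back: 102 mm above the table; press it straight down 14 mm.
- paint_bottle: Dropper bottle of tan paint, 25 mm across, 87 mm high, standing in front of the chest at its left; origin at the centre of its underside. Leave alone.
- tape: Roll of masking tape, 58 mm across, 19 mm high, lying to the left of the chest; origin at the centre of its underside. Leave alone.
- figure: Half-painted resin figure, 112 x 48 x 35 mm, lying in front of the chest at its right; origin at the middle of its underside. Leave alone.

How it is judged:
By the outcome, as a careful person would: the job done as asked, in the order asked, and still so for the second after the job is handed in, with the robot touching nothing.
It also fails if it takes over 48 s, if anything falls off the work surface, if the arm or the gripper's body presses on something with over 40 N, if the wrist force passes 120 N, or if a joint passes its speed limit or range.

## Robot

A 7-joint arm with a two-finger parallel gripper is mounted at the origin on a cart in front of the work surface, level with it; the furniture and walls round the work are solid. World frame = base frame: x ahead of the robot, y to its left, z up, the work surface at z = 0. Lengths are in m, angles in rad, forces in N, time in s.
With the tool pointing down it reaches from about 0.425 to 1.025 m from the base axis. Payload 9.4 kg.
Tool frame: the origin (TCP) lies on the front face of the gripper's body, between the roots of the fingers; the fingertips stand 84 mm ahead of it and the grasp point (between the pads) lies 65 mm ahead of it (r.tip_extent is the distance from the TCP to the fingertips, in m); z points along the fingers, y is the line along which they close (so a half turn about z gives the same grasp; the last joint's range is limited). The gripper opens to 93 mm and grips with 3 to 60 N. Pads are 15 mm wide; open, the fingers measure 128 mm over their backs; the gripper's body (75 mm by 188 mm) begins 65 mm behind the grasp point.
Start: joints at [-1.275, 0.599, -0.003, 1.599, 0.002, 0.943, -0.08], TCP at [0.264, 0.675, 0.303] pointing down, gripper open.
Joint ranges: [-2.57, 2.57], [-0.35, 1.97], [-1.29, 1.29], [0.11, 2.56], [-1.05, 4.19], [0.11, 1.86], [-2.63, 2.63]. Speed limits (rad/s): [2.22, 2.22, 3.01, 3.01, 3.14, 3.14, 3.14].

## Interface

Orientations are given as a unit quaternion [x, y, z, w].
In Python, from cell import telemetry, vision, r gives the robot as it stands.
- The arm moves only by the tool play_rows, never from a script. Its argument "moves" is a list of rows, each an object with "linear": the shift along the tool's x, y, z in units of 100 mm (1.0 is 100 mm), a list of three; "turn": the turn about the tool's z in units of 2 rad (1.0 is 2 rad); "gripper": the opening, from 0 (shut) to 1 (fully open). A call has 1 to 10 rows; each row is the pose to reach, as a shift and turn from the pose commanded when the call began, along the tool's axes at that moment; what a row does not reach only later rows make up. A row lasts 1/8 s, in which the tool goes at most 62.5 mm and 10.7 degrees, less where a joint would pass 70% of its speed; a pose out of reach is approached as far as the arm can. A call with a number of a shift or a turn outside -1 to 1 is refused whole. A call with a gripper value outside its range is refused whole. The fingers move at their own pace and stop on an object; the grip force is fixed at half the most. Time passes only in rows, so rows that repeat a pose let the fingers close. It gives the time, the measured TCP pose, the force, the opening and the grip force at its end, in the units of the state.
- telemetry.sense(): the state, without advancing time (a new reading comes with each control period).
- vision.camera(name): name is "scene" or "top" or "wrist"; returns the picture (480x640x3 uint8, red, green, blue); there is no depth.
- vision.camera_model(name): a dict with "K" (3x3 intrinsics, pixels), "distortion" ([k1, k2, p1, p2, k3] as OpenCV has them; the pictures are not rectified), "rvec" (rotation vector, rad) and "tvec" (3), from world to camera coordinates, as OpenCV has them; the wrist camera has in their place "hand_eye" (4x4, takes a point from camera to tool coordinates, whose origin is the TCP and whose axes are the flange's). Camera axes: x right, y down, z forward; pixel columns grow to the right and rows downward; lengths in m; the calibration is good to about 2 mm. A picture is of the moment at which its call begins: read the wrist's pose just before it. camera_model takes no time and is no camera call.
- r.job_done(): hands the job in; it is judged then, once.
The state is a dict: "time": time; "qpos": joint angles; "qd": joint speeds; "joint_torque": joint torques, N m; "position": TCP position; "tcp_rot": TCP orientation; "force": force on the tool from outside, world axes, zero at the start; "moment": the same for the moment, N m; "width": opening from 0.0 (shut) to 1.0 (fully open); "grasp_force": force on a finger pad.
Only numpy, scipy, OpenCV 4.12 (cv2) and the standard library are available. Lean on these libraries where they do the work, as an engineer would, in place of code of your own. Each camera call takes 0.05 s, during which the arm holds its last target. There are 200 camera calls.

## Working session

There is one attempt and no reset: what is moved stays moved. The work goes in short steps, Python scripts to look and compute and a tool call to move; the robot and the scene stay as the last step left them, time stands still between calls to the robot, and variables do not carry over. Pictures are saved under pics/ and viewed, at most 10 in all, crops included, and the job is handed in when it is done.

Besides the shell and the picture viewer there is one more tool, called after "Emit:" in YAML: its name, and indented under it one key for each argument. play_rows: Moves the arm, as the interface text tells. Its arguments: {"type":"object","properties":{"moves":{"type":"array","items":{"type":"object","properties":{"linear":{"type":"array","items":{"type":"number","minimum":-1,"maximum":1}},"turn":{"type":"number","minimum":-1,"maximum":1},"gripper":{"type":"number"}}}}},"required":["moves"]}

```bash
mkdir -p pics
python3 - <<'E'
from cell import telemetry, vision, r
import cv2,numpy as np
for n in ("scene","top"):
    cv2.imwrite(f"pics/{n}0.png",vision.camera(n)[:,:,::-1])
    m=vision.camera_model(n); print(n,{k:np.round(v,4).tolist() for k,v in m.items()})
s=telemetry.sense(); print(s, r.tip_extent)
E
```

```text
scene {'K': [[515.3346, 0.0, 321.7883], [0.0, 515.3346, 248.1318], [0.0, 0.0, 1.0]], 'distortion': [-0.1042, 0.0, 0.0, 0.0, 0.0], 'rvec': [1.0381, -2.3302, 1.1437], 'tvec': [0.4199, 0.2735, 0.7028]}
top {'K': [[453.3321, 0.0, 325.5796], [0.0, 453.3321, 241.7605], [0.0, 0.0, 1.0]], 'distortion': [-0.0246, 0.0, 0.0, 0.0, 0.0], 'rvec': [2.2349, -2.1889, 0.0688], 'tvec': [0.0823, 0.5199, 1.0171]}
{'time': 0.1, 'qpos': array([-1.2747174 ,  0.60003816, -0.00256648,  1.60000279,  0.00177732,
        0.94289658, -0.07981728]), 'qd': array([-0.00042931, -0.0007077 ,  0.0011045 , -0.00245047,  0.00121706,
       -0.00134089,  0.00170142]), 'joint_torque': array([ 5.21686772e-03, -7.66556454e+01,  1.50199279e+00, -2.52933151e+01,
       -5.23389468e-02,  1.35795135e-02,  4.82119015e-05]), 'position': array([0.26392454, 0.67493527, 0.30196775]), 'tcp_rot': array([ 1.85289024e-01,  9.82683839e-01, -6.66829465e-04, -7.75082984e-05]), 'force': array([-0.96301663,  0.45543373, -1.22708963]), 'moment': array([0.0458584 , 0.04364141, 0.06887778]), 'grasp_force': 0.0, 'width': 1.0016615210070505} 0.0841
```

View pics/scene0.png

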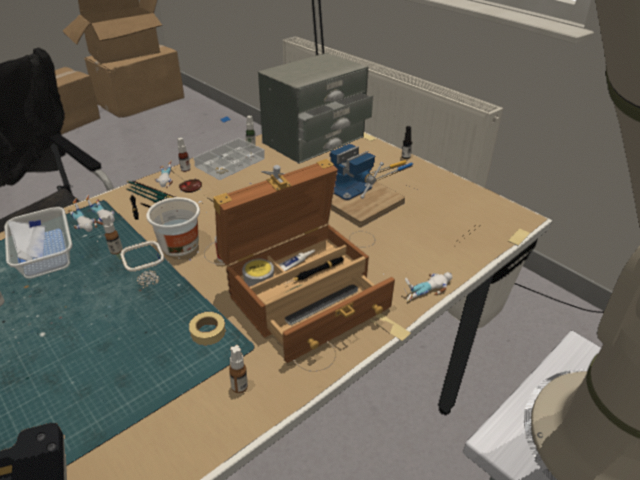

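View pics/top0.png

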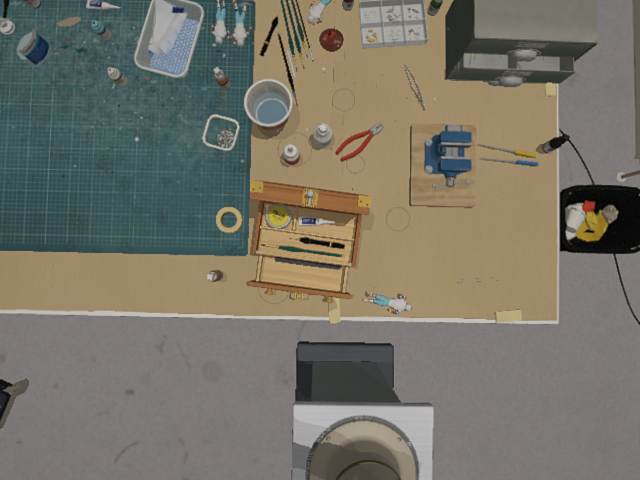

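The scene picture shows the open chest, lid upright, around (290,260), and the top picture shows it at (305,240). The bottle is at (214,276), the tape at (229,220) and the figure at (388,302). I'll enlarge both views.

Run:
```python
import cv2
a=cv2.imread("pics/top0.png")[165:325,200:420]; cv2.imwrite("pics/topc.png",cv2.resize(a,None,fx=3.6,fy=3.6,interpolation=cv2.INTER_CUBIC))
a=cv2.imread("pics/scene0.png")[155:365,200:460]; cv2.imwrite("pics/scenec.png",cv2.resize(a,None,fx=2.8,fy=2.8,interpolation=cv2.INTER_CUBIC))
```

```text
(no output)
```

View pics/topc.png

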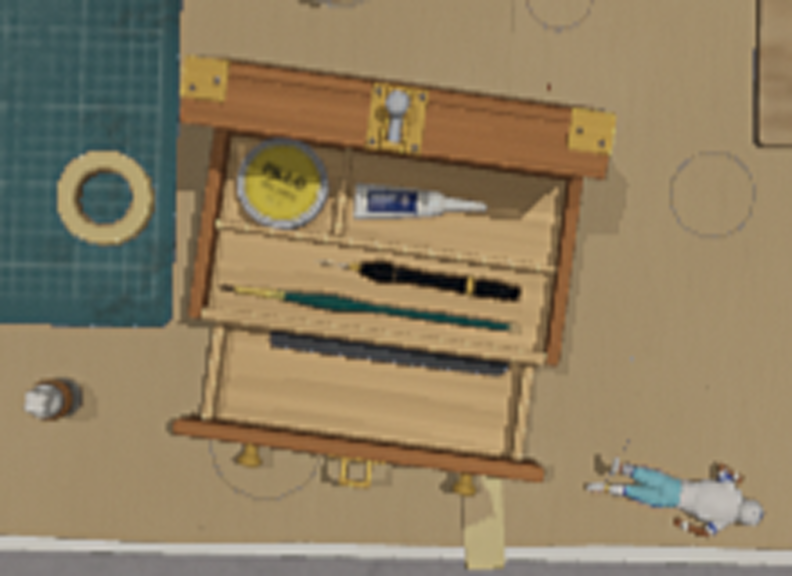

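View pics/scenec.png

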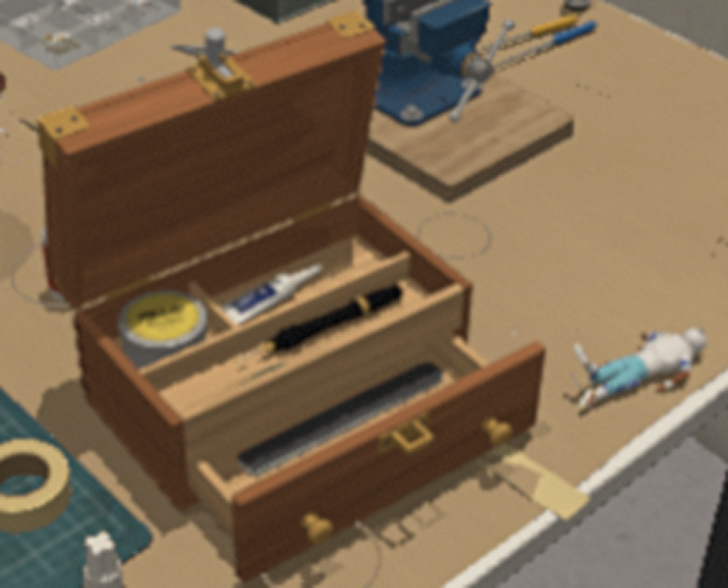

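The crops show the drawer panel's corners at top-crop (170,430) and (541,479). The carcass front corners are at (190,318) and (559,363), and the lid's front face has corners at (182,57), (180,122), (616,113) and (605,178). I'll fit a model to these points and the ones in the scene view.

```bash
cat > fit.py <<'E'
import numpy as np,cv2
from scipy.optimize import least_squares
from cell import vision
def pts(p,loc,kind):
    x,y,yaw,d,a=p; L=np.array(loc,float)/1000
    if kind=='d': L=L-[d,0,0]
    if kind=='l': # loc relative to hinge, lid shut axes
        c,s=np.cos(a),np.sin(a); L=np.array([c*L[0]+s*L[2]+.06,L[1],-s*L[0]+c*L[2]+.076])
    c,s=np.cos(yaw),np.sin(yaw); return np.array([x+c*L[0]-s*L[1],y+s*L[0]+c*L[1],L[2]])
M={n:vision.camera_model(n) for n in("top","scene")}
def proj(n,P):
    m=M[n]; return cv2.projectPoints(P.reshape(1,3),np.array(m['rvec'],float),np.array(m['tvec'],float),np.array(m['K'],float),np.array(m['distortion'],float))[0].ravel()
T=[((-70,110,73),'d',(170,430)),((-70,-110,73),'d',(541,479)),((-60,-110,73),'d',(543,465)),((-60,110,73),'d',(173,418)),
((-60,-110,76),'c',(558,363)),((-60,110,76),'c',(190,318)),
((-130,110,34),'l',(182,57)),((-130,110,0),'l',(180,122)),((-130,-110,34),'l',(616,113)),((-130,-110,0),'l',(605,178))]
S=[((-70,110,73),'d',(238,502)),((-70,-110,73),'d',(545,347)),((-70,110,6),'d',(243,578)),
((-60,110,76),'c',(185,422)),((-60,-110,76),'c',(468,288)),
((-130,110,34),'l',(42,122)),((-130,110,0),'l',(57,152)),((-130,-110,0),'l',(383,42))]
obs=[('top',l,k,(np.array(c)+.5)/3.6-.5+[200,165]) for l,k,c in T]+[('scene',l,k,(np.array(c)+.5)/2.8-.5+[200,155]) for l,k,c in S]
f=lambda p:np.concatenate([proj(n,pts(p,l,k))-c for n,l,k,c in obs])
if __name__=="__main__":
    s=least_squares(f,[.5,.05,-.1,.05,1.4],loss='soft_l1')
    np.save("p.npy",s.x); print(s.x.round(4)); print(f(s.x).reshape(-1,2).round(1).tolist())
    p=s.x
    for n,l,k in [('rim',(-65,0,73),'d'),('kl',(-78,66,34),'d'),('kr',(-78,-66,34),'d'),('hinge',(60,0,76),'c'),('lidedge',(-126,0,34),'l'),('knob_shut',(-89,0,102),'c')]: print(n,pts(p,l,k).round(4))
    m=M['top']; R=cv2.Rodrigues(np.array(m['rvec'],float))[0]; t=np.array(m['tvec'],float)
    for n,c,z in [('bottle',(45,400),.087),('tape',(105,197),.019),('fig_feet',(600,465),.02),('fig_head',(762,512),.02)]:
        uv=(np.array(c)+.5)/3.6-.5+[200,165]
        u=cv2.undistortPoints(uv.reshape(1,1,2),np.array(m['K']),np.array(m['distortion'])).ravel()
        ray=R.T@np.r_[u,1]; o=-R.T@t; print(n,(o+ray*(z-o[2])/ray[2]).round(3))
E
python3 fit.py
```

```text
[ 0.537   0.1355 -0.1094  0.058   1.3984]
[[-0.0, 0.4], [0.2, 0.2], [0.3, -0.6], [-0.2, -0.9], [-0.3, 0.6], [-1.4, -0.4], [0.3, -0.3], [-1.2, 0.1], [-1.1, -0.0], [-0.7, 0.3], [0.5, -0.6], [0.7, -1.6], [0.1, 1.4], [-4.3, 0.3], [2.3, -2.6], [-1.2, -2.1], [3.7, -0.0], [1.2, -1.3]]
rim [0.4147 0.1489 0.073 ]
kl [0.4089 0.2159 0.034 ]
kr [0.3945 0.0847 0.034 ]
hinge [0.5966 0.1289 0.076 ]
lidedge [0.6084 0.1276 0.206 ]
knob_shut [0.4485 0.1452 0.102 ]
bottle [0.439 0.329 0.087]
tape [0.563 0.311 0.019]
fig_feet [ 0.403 -0.     0.02 ]
fig_head [ 0.376 -0.102  0.02 ]
```

```bash
cat > go.py <<'E'
import sys,numpy as np
from scipy.spatial.transform import Rotation as Ro
from cell import telemetry,r
p=np.load("p.npy"); s=telemetry.sense(); R=Ro.from_quat(s['tcp_rot']).as_matrix(); P=np.array(s['position'])
c,n=np.cos(p[2]),np.sin(p[2]); C=np.array([[c,-n,0],[n,c,0],[0,0,1]]); o=np.array([p[0],p[1],0])
tip=P+R[:,2]*r.tip_extent
print('t',round(s['time'],2),'tip local mm',(C.T@(tip-o)*1000).round(1),'tilt',R[:,2].round(3),'F local',(C.T@np.array(s['force'])).round(1),'w',round(s['width'],2),'q',np.round(s['qpos'],2))
# wanted tool y = chest y
Y=R.T@C[:,1]; print('turn units',round(np.arctan2(-Y[0],Y[1])/2,3))
for a in sys.argv[1:]:
    L=np.array(eval(a),float)/1000; print(a,'linear',(R.T@(o+C@L-tip)*10).round(3))
E
python3 go.py "(-150,40,150)" "(-150,40,52)"
```

```text
t 0.1 tip local mm [-330.3  506.3  217.9] tilt [-0.    -0.001 -1.   ] F local [-1.   0.3 -1.2] w 1.0 q [-1.27  0.6  -0.    1.6   0.    0.94 -0.08]
turn units -0.132
(-150,40,150) linear [-2.955 -4.032  0.684]
(-150,40,52) linear [-2.955 -4.031  1.664]
```

Emit:
play_rows:
  moves:
    - {"linear": [-0.3,-0.4,0],"turn": -0.066,"gripper": 0}
    - {"linear": [-0.7,-0.9,0],"turn": -0.132,"gripper": 0}
    - {"linear": [-0.8,-1.0,0],"turn": -0.132,"gripper": 0}

```text
time: 0.48
position: [0.3041, 0.5489, 0.3026]
tcp_rot: [0.056, 0.998, -0.001, 0.0]
force: [-0.3, 0.0, 0.4]
width: 0.729
grasp_force: 0.0
```

```bash
python3 go.py "(-150,40,150)"
```

```text
t 0.47 tip local mm [-276.6  385.3  218.5] tilt [ 0.    -0.003 -1.   ] F local [-0.3  0.   0.4] w 0.73 q [-1.1   0.48 -0.08  1.83  0.05  0.83  0.25]
turn units -0.001
(-150,40,150) linear [-1.272 -3.449  0.695]
```

Emit:
play_rows:
  moves:
    - {"linear": [-0.1,-0.5,0],"gripper": 0}
    - {"linear": [-0.3,-1.0,0],"gripper": 0}

```text
invalid input
```

Emit:
play_rows:
  moves:
    - {"linear": [-0.2,-0.5,0],"gripper": 0}
    - {"linear": [-0.4,-1.0,0],"gripper": 0}

```text
invalid input
```

Emit:
play_rows:
  moves:
    - {"linear": [-0.2,-0.5,0],"gripper": 0}
    - {"linear": [-0.4,-1.0,0],"gripper": 0}
    - {"linear": [-0.4,-1.0,0],"gripper": 0}

```text
invalid input
```

```bash
python3 go.py "(-150,40,52)"
```

```text
t 0.47 tip local mm [-276.6  385.3  218.5] tilt [ 0.    -0.003 -1.   ] F local [-0.3  0.   0.4] w 0.73 q [-1.1   0.48 -0.08  1.83  0.05  0.83  0.25]
turn units -0.001
(-150,40,52) linear [-1.271 -3.447  1.675]
```

Emit:
play_rows:
  moves:
    - {"linear": [-0.1,-0.5,0],"turn": 0,"gripper": 0}
    - {"linear": [-0.3,-1.0,0],"turn": 0,"gripper": 0}

```text
time: 0.72
position: [0.3206, 0.4498, 0.3025]
tcp_rot: [0.054, 0.999, 0.0, -0.0]
force: [0.5, -0.2, -0.4]
width: 0.511
grasp_force: 0.0
```

Emit:
play_rows:
  moves:
    - {"linear": [-0.2,-0.5,0],"turn": 0,"gripper": 0}
    - {"linear": [-0.4,-1.0,0],"turn": 0,"gripper": 0}

```text
time: 0.98
position: [0.3503, 0.3456, 0.3027]
tcp_rot: [0.055, 0.999, 0.0, 0.0]
force: [0.8, 0.2, 1.3]
width: 0.294
grasp_force: 0.0
```

Emit:
play_rows:
  moves:
    - {"linear": [-0.2,-0.5,0],"turn": 0,"gripper": 0}
    - {"linear": [-0.4,-1.0,0],"turn": 0,"gripper": 0}
    - {"linear": [-0.4,-1.0,0],"turn": 0,"gripper": 0}

```text
time: 1.35
position: [0.3798, 0.2396, 0.3028]
tcp_rot: [0.058, 0.998, -0.001, 0.0]
force: [0.4, 1.0, -0.1]
width: 0.011
grasp_force: 0.0
```

```bash
python3 go.py "(-150,40,52)"
```

```text
t 1.35 tip local mm [-167.6   86.2  218.7] tilt [ 0.    -0.001 -1.   ] F local [ 0.3  1.  -0.1] w 0.01 q [-0.64  0.27 -0.06  2.2   0.03  0.67  0.73]
turn units -0.003
(-150,40,52) linear [-0.178 -0.46   1.668]
```

Emit:
play_rows:
  moves:
    - {"linear": [-0.15,-0.4,0.3],"turn": -0.003,"gripper": 0}
    - {"linear": [-0.2,-0.46,0.7],"turn": -0.003,"gripper": 0}
    - {"linear": [-0.2,-0.46,1.0],"turn": -0.003,"gripper": 0}

```text
time: 1.72
position: [0.3943, 0.1955, 0.2015]
tcp_rot: [0.052, 0.999, 0.0, 0.0]
force: [0.2, 0.1, -0.8]
width: 0.01
grasp_force: 0.0
```

Emit:
play_rows:
  moves:
    - {"linear": [0,0,0.4],"turn": 0,"gripper": 0}
    - {"linear": [0,0,0.66],"turn": 0,"gripper": 0}
    - {"linear": [0,0,0.66],"turn": 0,"gripper": 0}

```text
time: 2.1
position: [0.3933, 0.1959, 0.1351]
tcp_rot: [0.051, 0.999, -0.001, -0.001]
force: [0.3, -0.8, -0.3]
width: 0.003
grasp_force: 0.0
```

```bash
python3 go.py "(-77.5,40,52)"
```

```text
t 2.1 tip local mm [-149.6   44.3   51. ] tilt [-0.003 -0.001 -1.   ] F local [ 0.4 -0.7 -0.3] w 0.0 q [-0.57  0.58 -0.02  2.37  0.07  0.19  0.81]
turn units 0.004
(-77.5,40,52) linear [-0.721 -0.049 -0.011]
```

Emit:
play_rows:
  moves:
    - {"linear": [-0.1,0,0],"turn": 0.003,"gripper": 0}
    - {"linear": [-0.2,0,0],"turn": 0.003,"gripper": 0}
    - {"linear": [-0.3,0,0],"turn": 0.003,"gripper": 0}
    - {"linear": [-0.4,0,0],"turn": 0.003,"gripper": 0}
    - {"linear": [-0.5,0,0],"turn": 0.003,"gripper": 0}
    - {"linear": [-0.6,0,0],"turn": 0.003,"gripper": 0}
    - {"linear": [-0.67,0,0],"turn": 0.003,"gripper": 0}
    - {"linear": [-0.7,0,0],"turn": 0.003,"gripper": 0}

```text
time: 3.1
position: [0.4628, 0.1875, 0.1366]
tcp_rot: [0.054, 0.999, -0.0, -0.001]
force: [-8.5, 2.9, 6.6]
width: 0.007
grasp_force: 4.8
```

```bash
python3 go.py
```

```text
t 3.1 tip local mm [-79.5  43.6  52.5] tilt [-0.002 -0.001 -1.   ] F local [-8.7  1.9  6.6] w 0.01 q [-0.47  0.61 -0.04  2.24  0.08  0.3   0.88]
turn units 0.0
```

Emit:
play_rows:
  moves:
    - {"linear": [-0.02,0,0],"turn": 0,"gripper": 0}
    - {"linear": [-0.04,0,0],"turn": 0,"gripper": 0}
    - {"linear": [-0.04,0,0],"turn": 0,"gripper": 0}

```text
time: 3.48
position: [0.4632, 0.1875, 0.1365]
tcp_rot: [0.053, 0.999, -0.001, -0.004]
force: [-14.5, 4.1, 12.0]
width: 0.006
grasp_force: 7.8
```

```bash
python3 go.py
```

```text
t 3.48 tip local mm [-79.6  43.5  52.4] tilt [-0.007 -0.002 -1.   ] F local [-14.9   2.5  12. ] w 0.01 q [-0.46  0.61 -0.05  2.24  0.08  0.31  0.88]
turn units 0.002
```

Emit:
play_rows:
  moves:
    - {"linear": [0.25,-0.1,0],"turn": 0,"gripper": 0}
    - {"linear": [0.25,-0.2,-0.5],"turn": 0,"gripper": 0}
    - {"linear": [0.25,-0.44,-1.0],"turn": 0,"gripper": 0}

```text
time: 3.85
position: [0.4378, 0.1467, 0.2375]
tcp_rot: [0.053, 0.999, -0.0, -0.0]
force: [1.1, 0.2, 0.8]
width: 0.007
grasp_force: 0.0
```

Emit:
play_rows:
  moves:
    - {"linear": [0,0,-0.5],"turn": 0,"gripper": 0}
    - {"linear": [0,0,-1.0],"turn": 0,"gripper": 0}
    - {"linear": [-0.3,0,-1.0],"turn": 0,"gripper": 0}

```text
time: 4.22
position: [0.468, 0.1435, 0.3409]
tcp_rot: [0.054, 0.999, 0.002, 0.003]
force: [0.6, -0.7, 0.4]
width: 0.006
grasp_force: 0.0
```

```bash
python3 go.py "(0,0,275)" "(130,0,275)"
python3 - <<'E'
from cell import vision
import cv2
cv2.imwrite("pics/top1.png",cv2.resize(vision.camera("top")[165:325,200:420,::-1],None,fx=3.6,fy=3.6,interpolation=2))
E
```

```text
t 4.22 tip local mm [-68.8   0.7 256.8] tilt [ 0.007  0.003 -1.   ] F local [ 0.7 -0.6  0.4] w 0.01 q [-0.34  0.27 -0.09  2.08  0.03  0.79  1.01]
turn units 0.001
(0,0,275) linear [-0.689 -0.008 -0.177]
(130,0,275) linear [-1.989 -0.01  -0.169]
```

View pics/top1.png

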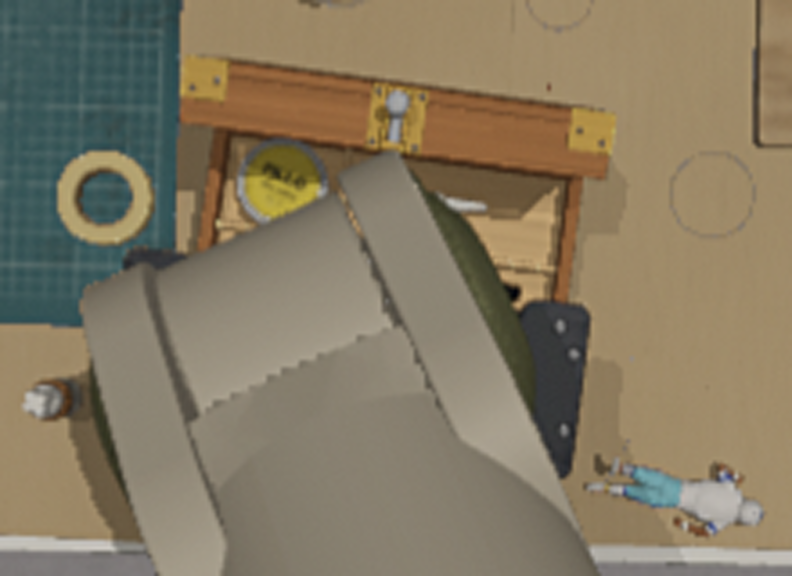

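The arm hides the drawer here, but the bottle (45,400), figure (690,490) and tape (105,197) haven't moved. Next I go over the lid.

Emit:
play_rows:
  moves:
    - {"linear": [-0.2,0,-0.2],"turn": 0,"gripper": 0}
    - {"linear": [-0.6,0,-0.2],"turn": 0,"gripper": 0}
    - {"linear": [-1.0,0,-0.2],"turn": 0,"gripper": 0}

```text
time: 4.65
position: [0.5682, 0.132, 0.3569]
tcp_rot: [0.054, 0.999, 0.0, 0.0]
force: [-0.1, 1.4, -0.5]
width: 0.005
grasp_force: 0.0
```

Emit:
play_rows:
  moves:
    - {"linear": [-0.5,0,0],"turn": 0,"gripper": 0}
    - {"linear": [-1.0,0,0],"turn": 0,"gripper": 0}
    - {"linear": [-1.0,0,0],"turn": 0,"gripper": 0}

```text
time: 5.03
position: [0.6692, 0.1201, 0.3552]
tcp_rot: [0.055, 0.998, -0.0, 0.0]
force: [-0.6, -0.3, -0.0]
width: 0.005
grasp_force: 0.0
```

```bash
python3 go.py "(135,0,275)" "(135,0,178)"
python3 - <<'E'
import numpy as np
for u in (100,):
  for t in (1.4,1.3,1.2,1.0,.8,.6,.4,.2,.1,0): print(t,'corner->centre',round(67.5-u*np.cos(t)+34*np.sin(t)),round(76+u*np.sin(t)+34*np.cos(t)))
from cell import vision
import cv2
cv2.imwrite("pics/top2.png",cv2.resize(vision.camera("top")[165:325,200:420,::-1],None,fx=3.6,fy=3.6,interpolation=2))
E
```

```text
t 5.03 tip local mm [133.2  -0.9 271.1] tilt [ 0.    -0.001 -1.   ] F local [-0.5 -0.3 -0. ] w 0.0 q [-0.23  0.5  -0.05  1.65  0.03  0.99  1.17]
turn units -0.001
(135,0,275) linear [-0.018  0.009 -0.039]
(135,0,178) linear [-0.018  0.01   0.931]
1.4 corner->centre 84 180
1.3 corner->centre 74 181
1.2 corner->centre 63 182
1.0 corner->centre 42 179
0.8 corner->centre 22 171
0.6 corner->centre 4 161
0.4 corner->centre -11 146
0.2 corner->centre -24 129
0.1 corner->centre -29 120
0 corner->centre -32 110
```

View pics/top2.png

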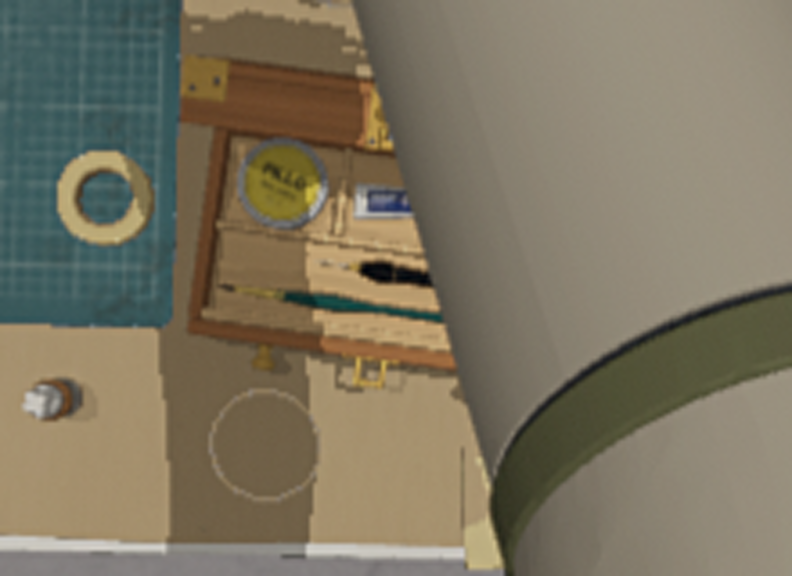

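The drawer is home: its front lies flush against the carcass at about (370,365). I go down behind the lid, push it forward and follow its arc.

Emit:
play_rows:
  moves:
    - {"linear": [0,0,0.4],"turn": 0,"gripper": 0}
    - {"linear": [0,0,0.8],"turn": 0,"gripper": 0}
    - {"linear": [0,0,0.91],"turn": 0,"gripper": 0}
    - {"linear": [-0.2,0,0.91],"turn": 0,"gripper": 0}
    - {"linear": [-0.35,0,0.91],"turn": 0,"gripper": 0}
    - {"linear": [-0.5,0,0.91],"turn": 0,"gripper": 0}
    - {"linear": [-0.6,0,0.91],"turn": 0,"gripper": 0}
    - {"linear": [-0.7,0,0.91],"turn": 0,"gripper": 0}
    - {"linear": [-0.8,0,0.91],"turn": 0,"gripper": 0}
    - {"linear": [-0.9,0,0.92],"turn": 0,"gripper": 0}

```text
time: 6.32
position: [0.7565, 0.1114, 0.2648]
tcp_rot: [0.054, 0.999, 0.0, 0.0]
force: [-0.5, 0.3, 0.1]
width: 0.003
grasp_force: 0.0
```

```bash
python3 go.py "(22,0,171)" "(4,0,161)" "(-11,0,146)" "(-24,0,129)" "(-32,0,110)"
```

```text
t 6.33 tip local mm [2.209e+02 1.000e-01 1.807e+02] tilt [ 0.  0. -1.] F local [-0.5  0.2  0.1] w 0.0 q [-0.19  0.68 -0.05  1.53  0.04  0.93  1.21]
turn units 0.0
(22,0,171) linear [1.989 0.    0.097]
(4,0,161) linear [2.169e+00 1.000e-03 1.970e-01]
(-11,0,146) linear [2.319e+00 1.000e-03 3.470e-01]
(-24,0,129) linear [2.449e+00 1.000e-03 5.170e-01]
(-32,0,110) linear [2.529e+00 1.000e-03 7.070e-01]
```

I pushed the wrong way: tool +x is towards the chest's front. Nothing was touched, so I come back.

Emit:
play_rows:
  moves:
    - {"linear": [0.4,0,0],"turn": 0,"gripper": 0}
    - {"linear": [0.8,0,0],"turn": 0,"gripper": 0}
    - {"linear": [1.0,0,0],"turn": 0,"gripper": 0}

```text
time: 6.7
position: [0.6549, 0.1227, 0.2648]
tcp_rot: [0.054, 0.999, -0.0, -0.0]
force: [0.2, 0.1, -0.2]
width: 0.008
grasp_force: 0.0
```

Emit:
play_rows:
  moves:
    - {"linear": [0.12,0,0],"turn": 0,"gripper": 0}
    - {"linear": [0.24,0,0],"turn": 0,"gripper": 0}
    - {"linear": [0.36,0,0],"turn": 0,"gripper": 0}
    - {"linear": [0.46,0,0],"turn": 0,"gripper": 0}
    - {"linear": [0.56,0,0],"turn": 0,"gripper": 0}
    - {"linear": [0.66,0,0],"turn": 0,"gripper": 0}
    - {"linear": [0.76,0,0],"turn": 0,"gripper": 0}

```text
time: 7.58
position: [0.5801, 0.1307, 0.2644]
tcp_rot: [0.054, 0.999, -0.0, -0.0]
force: [2.0, 0.1, -0.7]
width: 0.006
grasp_force: 0.8
```

```bash
python3 go.py "(42,0,179)" "(22,0,171)" "(4,0,161)" "(-11,0,146)" "(-24,0,129)" "(-32,0,110)"
```

```text
t 7.58 tip local mm [ 43.3  -0.  180.3] tilt [-0.001 -0.    -1.   ] F local [ 2.   0.3 -0.7] w 0.01 q [-0.28  0.49 -0.06  1.94  0.04  0.71  1.1 ]
turn units 0.0
(42,0,179) linear [0.013 0.001 0.013]
(22,0,171) linear [0.213 0.001 0.093]
(4,0,161) linear [0.393 0.001 0.194]
(-11,0,146) linear [0.543 0.001 0.344]
(-24,0,129) linear [0.673 0.001 0.514]
(-32,0,110) linear [0.753 0.001 0.704]
```

In contact, with about 2 N. I follow the arc down.

Emit:
play_rows:
  moves:
    - {"linear": [0.11,0,0.05],"turn": 0,"gripper": 0}
    - {"linear": [0.21,0,0.1],"turn": 0,"gripper": 0}
    - {"linear": [0.3,0,0.15],"turn": 0,"gripper": 0}
    - {"linear": [0.39,0,0.2],"turn": 0,"gripper": 0}
    - {"linear": [0.47,0,0.27],"turn": 0,"gripper": 0}
    - {"linear": [0.54,0,0.35],"turn": 0,"gripper": 0}
    - {"linear": [0.61,0,0.43],"turn": 0,"gripper": 0}
    - {"linear": [0.67,0,0.52],"turn": 0,"gripper": 0}
    - {"linear": [0.72,0,0.61],"turn": 0,"gripper": 0}
    - {"linear": [0.75,0,0.67],"turn": 0,"gripper": 0}

```text
time: 8.82
position: [0.506, 0.1387, 0.197]
tcp_rot: [0.054, 0.999, -0.0, -0.0]
force: [0.3, 0.4, -0.1]
width: 0.005
grasp_force: 0.2
```

```bash
python3 go.py "(-32,0,110)"
```

```text
t 8.82 tip local mm [-31.1  -0.2 112.9] tilt [-0.001 -0.    -1.   ] F local [ 0.3  0.5 -0.1] w 0.01 q [-0.34  0.52 -0.05  2.15  0.06  0.48  1.03]
turn units 0.0
(-32,0,110) linear [0.009 0.002 0.029]
```

Emit:
play_rows:
  moves:
    - {"linear": [0.01,0,0.02],"turn": 0,"gripper": 0}
    - {"linear": [0.01,0,0.04],"turn": 0,"gripper": 0}
    - {"linear": [0.01,0,0.06],"turn": 0,"gripper": 0}
    - {"linear": [0.01,0,0.06],"turn": 0,"gripper": 0}

```text
time: 9.32
position: [0.5051, 0.1387, 0.1941]
tcp_rot: [0.054, 0.999, 0.0, 0.0]
force: [-9.7, -1.6, 34.5]
width: 0.003
grasp_force: 17.3
```

```bash
python3 go.py
```

```text
t 9.32 tip local mm [-32.   -0.2 110. ] tilt [ 0.001  0.    -1.   ] F local [-9.5 -2.7 34.5] w 0.0 q [-0.34  0.52 -0.05  2.15  0.06  0.47  1.03]
turn units 0.0
```

The lid is shut: tip height 110 mm, and the force is rising. Now I move above the bolt's knob.

Emit:
play_rows:
  moves:
    - {"linear": [0.01,0,-0.25],"turn": 0,"gripper": 0}
    - {"linear": [0.4,0,-0.25],"turn": 0,"gripper": 0}
    - {"linear": [0.62,0,-0.25],"turn": 0,"gripper": 0}
    - {"linear": [0.62,0,-0.25],"turn": 0,"gripper": 0}

```text
time: 9.82
position: [0.4428, 0.1457, 0.2171]
tcp_rot: [0.054, 0.999, -0.0, -0.0]
force: [0.3, -1.0, -0.2]
width: 0.008
grasp_force: 0.0
```

```bash
python3 go.py "(-93,0,108)" "(-93,0,94)"
python3 - <<'E'
from cell import vision
import cv2
cv2.imwrite("pics/s3.png",cv2.resize(vision.camera("scene")[185:365,200:460,::-1],None,fx=3,fy=3,interpolation=2))
E
```

```text
t 9.82 tip local mm [-9.47e+01 -1.00e-01  1.33e+02] tilt [-0. -0. -1.] F local [ 0.4 -0.9 -0.2] w 0.01 q [-0.4   0.43 -0.05  2.26  0.05  0.45  0.97]
turn units 0.001
(-93,0,108) linear [-0.017  0.001  0.25 ]
(-93,0,94) linear [-0.017  0.001  0.39 ]
```

View pics/s3.png

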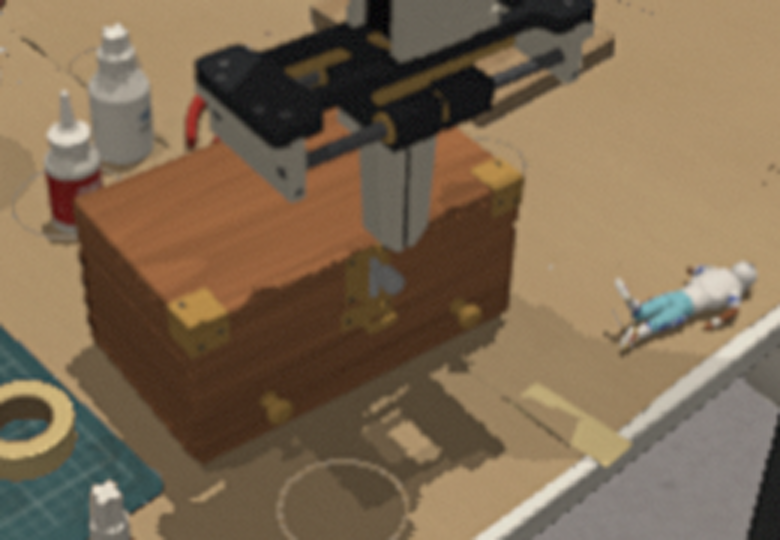

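The lid and drawer are both closed, and the fingertip is directly above the bolt's knob at (383,278). The staple is at (378,317).

Emit:
play_rows:
  moves:
    - {"linear": [-0.01,0,0.12],"turn": 0,"gripper": 0}
    - {"linear": [-0.01,0,0.22],"turn": 0,"gripper": 0}
    - {"linear": [-0.01,0,0.26],"turn": 0,"gripper": 0}
    - {"linear": [-0.01,0,0.29],"turn": 0,"gripper": 0}
    - {"linear": [-0.01,0,0.32],"turn": 0,"gripper": 0}

```text
time: 10.5
position: [0.445, 0.1454, 0.1846]
tcp_rot: [0.054, 0.999, -0.0, 0.0]
force: [0.9, -1.1, 1.5]
width: 0.009
grasp_force: 0.6
```

```bash
python3 go.py "(-93,0,94)"
```

```text
t 10.5 tip local mm [-92.5  -0.2 100.5] tilt [ 0. -0. -1.] F local [ 1.  -1.   1.5] w 0.01 q [-0.41  0.49 -0.04  2.28  0.06  0.37  0.96]
turn units 0.0
(-93,0,94) linear [0.005 0.002 0.065]
```

Emit:
play_rows:
  moves:
    - {"linear": [0,0,0.03],"turn": 0,"gripper": 0}
    - {"linear": [0,0,0.06],"turn": 0,"gripper": 0}
    - {"linear": [0,0,0.08],"turn": 0,"gripper": 0}
    - {"linear": [0,0,0.09],"turn": 0,"gripper": 0}
    - {"linear": [0,0,0.09],"turn": 0,"gripper": 0}

```text
time: 11.12
position: [0.4447, 0.1455, 0.1767]
tcp_rot: [0.054, 0.999, 0.0, 0.0]
force: [-2.9, -1.5, 20.5]
width: 0.004
grasp_force: 9.8
```

```bash
python3 go.py
```

```text
t 11.12 tip local mm [-92.7  -0.   92.6] tilt [ 0.001  0.    -1.   ] F local [-2.8 -1.9 20.5] w 0.0 q [-0.41  0.51 -0.04  2.29  0.06  0.35  0.96]
turn units 0.0
```

The bolt has reached its stop with 20 N. I back off and look.

Emit:
play_rows:
  moves:
    - {"linear": [0,0,-0.3],"turn": 0,"gripper": 0}
    - {"linear": [0,0,-0.8],"turn": 0,"gripper": 0}
    - {"linear": [0,0,-1.0],"turn": 0,"gripper": 0}

```text
time: 11.5
position: [0.4449, 0.1457, 0.2779]
tcp_rot: [0.054, 0.999, 0.001, 0.001]
force: [0.2, 0.4, -0.1]
width: 0.003
grasp_force: 0.0
```

Emit:
play_rows:
  moves:
    - {"linear": [0,0.3,-0.4],"turn": 0,"gripper": 0}
    - {"linear": [0,0.3,-0.9],"turn": 0,"gripper": 0}
    - {"linear": [0,0.3,-0.9],"turn": 0,"gripper": 0}

```text
time: 11.88
position: [0.4487, 0.1761, 0.3687]
tcp_rot: [0.054, 0.999, 0.001, 0.002]
force: [-0.1, 0.4, -0.0]
width: 0.005
grasp_force: 0.0
```

```bash
python3 go.py
python3 - <<'E'
from cell import vision
import cv2
cv2.imwrite("pics/s4.png",cv2.resize(vision.camera("scene")[225:375,220:420,::-1],None,fx=4,fy=4,interpolation=2))
E
```

```text
t 11.88 tip local mm [-91.8  31.  284.6] tilt [ 0.005  0.003 -1.   ] F local [-0.1  0.4 -0. ] w 0.0 q [-0.44  0.23 -0.07  2.06  0.02  0.85  0.95]
turn units 0.001
```

View pics/s4.png

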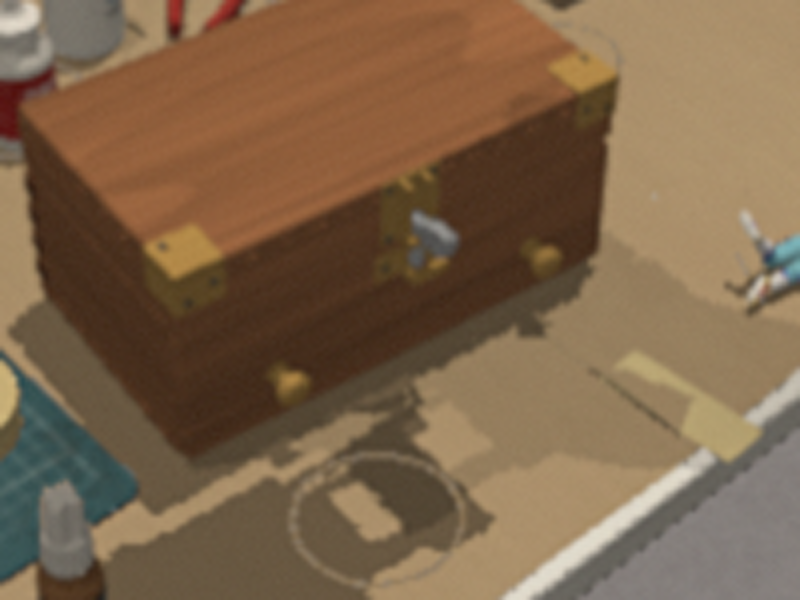

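The bolt's knob, at (435,235), is down with its rod through the staple at (425,260). The lid and drawer are shut and the neighbours look untouched, so I hand it in.

```bash
python3 -c "
from cell import r
print(r.job_done())"
```

```text
the job is handed in; nothing more can be done
None
```

The chest is locked and handed in at about 12 s: the drawer is home, the lid is shut and the bolt is down in the staple, all by fingertip pushing, with the bottle, tape and figure left where they were.

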